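Serve the red chocolate from the portion dispenser

TASK

On the cafe counter stands a small two-lane dispenser with a red and a blue foil-wrapped chocolate ball. Push the white catch tray by its black post along its rail until it is under the outlet of the lane that holds the red ball, then press down that lane's yellow lever pad so the gate at the other end lifts and the red ball rolls into the tray, and let the lever come back up. Do not touch the balls themselves, leave the blue one in its lane, and do not knock over or shift the jar, cups, bottle and cake around it.

Things in the scene. Friction and masses are not known exactly. Their poses are not given: they have to be found in the camera images.
- dispenser: fixed dispenser; origin on the counter under its middle. x runs along the lanes, downhill, away from the robot (turned up to 0.17 rad), y to its left. Two steel lanes, centre lines y = +70 and -70 mm, 36 mm wide inside, x = -30 to the open low end at x = 70, floor there 56 mm above the counter, slope 0.2 rad. Levers, gates and brackets reach 126 mm high, x = -132 to 63, |y| = 48 to 111 mm
- lever_left (a joint): rocking lever of the lane at y = +70 mm (dispenser frame). 0 rad: at rest, gate shut; grows to 0.5 (stop) as its pad is pressed and the gate rises. Pivot at x = -20, y = +100 mm, 115 mm high; pad centre 90 mm towards -x of it, gate 78 mm towards +x. The ball rolls out from about 0.33 rad; at 0.42 the pad is some 37 mm down. A spring returns it: 1.5 N at the pad at rest, 4 N at the stop
- lever_right (a joint): rocking lever of the lane at y = -70 mm (dispenser frame). 0 rad: at rest, gate shut; grows to 0.5 (stop) as its pad is pressed and the gate rises. Pivot at x = -20, y = -100 mm, 115 mm high; pad centre 90 mm towards -x of it, gate 78 mm towards +x. The ball rolls out from about 0.33 rad; at 0.42 the pad is some 37 mm down. A spring returns it: 1.5 N at the pad at rest, 4 N at the stop
- pad_left (a point): centre of the top of the yellow pad of lever_left, 44 mm along x by 40 mm along y, 8 mm thick; at rest at x = -110, y = +85 mm in the dispenser's frame, 123 mm above the counter; free air below it
- pad_right (a point): centre of the top of the yellow pad of lever_right, same size; at rest at x = -110, y = -85 mm in the dispenser's frame, 123 mm above the counter
- tray (a joint): position of the white catch tray along its rail, m: the tray's y in the dispenser's frame, -0.09 to 0.09; +0.07 is centred under the outlet of the lane at y = +70 mm and -0.07 under the other. It starts near the middle. Slides with about 1 N of friction and stays where it is left
- tray_in (a point): centre of the tray's inner floor, 16 mm above the counter, at x = 96 mm in the dispenser's frame; axes as the dispenser's. Tray inside 60 mm along x by 62 mm along y, walls 4 mm thick, side and rear walls reaching 44 mm and the far wall 62 mm above the counter
- post_top (a point): top centre of the upright black round post, 16 mm in diameter, standing 4 mm clear of the outside of the tray's far wall (joined by a low stub), for pushing the tray; 90 mm above the counter, at x = 142 mm in the dispenser's frame; free on all sides from 62 mm up, and beside it lower down beyond the far wall (outside at x = 130 mm)
- red_ball: red ball, 30 mm in diameter, 20 g; origin at its centre. Waits in one of the two lanes against the clear gate, which lane varies
- blue_ball: blue ball, same size, origin at its centre, in the other lane; to stay there
- sugar_jar: glass sugar jar, 48 mm in diameter, 70 mm high, standing on the dispenser's base (10 mm high) between the lanes; origin at the centre of its underside
- mug: blue mug, 76 mm across, 90 mm high; origin at the centre of its underside
- espresso_cup: white cup, 62 mm across, 60 mm high; origin at the centre of its underside
- syrup: amber syrup bottle, 60 mm across, 170 mm high; origin at the centre of its underside
- cupcake: brown cupcake, 66 mm across, 68 mm high; origin at the centre of its underside

How it is judged:
On the way, in this order (a step that is already met when the one before it is completed fails the run):
1. the tray is under the outlet of the red ball's lane (within 20 mm sideways) while the red ball still waits in the lane (y of red_ball in the frame of tray_in between -0.02 and 0.02 m and z of red_ball in the frame of dispenser above 0.065 m), for 0.1 s.
2. the red ball has rolled into the tray (x of red_ball in the frame of tray_in between -0.033 and 0.033 m and y of red_ball in the frame of tray_in between -0.034 and 0.034 m and z of red_ball in the frame of tray_in between 0 and 0.03 m), for 0.2 s.
At the end, for the whole second after the job is handed in: the red ball lies in the tray (its centre over the tray's floor and at most 30 mm above it, slower than 0.1 m/s), both levers are back up (below 0.05 rad), and the blue ball is still in its lane (within 20 mm of its start) (all of step 2 and value of joint each of lever_left, lever_right below 0.05 rad and distance of blue_ball from where it was at the start of the episode below 0.02 m and linear speed of red_ball below 0.1 m/s); the robot touches nothing.
It fails at once if the robot touches a ball (more than 0.3 N) (contact force between any of the fingers, the arm and red_ball above 0.3 N or contact force between any of the fingers, the arm and blue_ball above 0.3 N).
It fails at once if a ball is lifted (height (world z) of any of red_ball, blue_ball above 0.11 m).
It fails at once if the blue ball leaves its lane (distance of blue_ball from where it was at the start of the episode above 0.03 m).
It fails at once if the sugar jar, mug, cup, syrup bottle or cupcake is moved (20 mm) or tipped (0.3 rad) (distance of any of sugar_jar, mug, espresso_cup, syrup, cupcake from where it was at the start of the episode above 0.02 m or angle between any of sugar_jar, mug, espresso_cup, syrup, cupcake's own z axis and vertical above 0.3 rad).
It also fails if it takes over 48 s, if anything falls off the work surface, if the arm or the gripper's body presses on something with over 40 N, if the wrist force passes 120 N, or if a joint passes its speed limit or range.

ROBOT

A 6-joint arm with a two-finger parallel gripper is mounted at the origin on the work surface. World frame = base frame: x ahead of the robot, y to its left, z up, the work surface at z = 0. Lengths are in m, angles in rad, forces in N, time in s.
With the tool pointing down it reaches from about 0.325 to 0.775 m from the base axis. Payload 5.5 kg.
Tool frame: the origin (TCP) lies at the very end of the fingers, on their centre line; the grasp point (between the pads) lies 19 mm behind it; z points along the fingers, y is the line along which they close (so a half turn about z gives the same grasp; the last joint's range is limited). The gripper opens to 85 mm and grips with 20 to 120 N. Pads are 22 mm wide; open, the fingers measure 114 mm over their backs; the gripper's body (76 mm by 85 mm) begins 54 mm behind the grasp point. The pads swing forward as they close: fully open they stand 13 mm farther back than shut.
Start: joints at [1.136, 0.091, 1.231, -0, 1.82, -0.057], TCP at [0.221, 0.558, 0.231] pointing down, gripper open.
Joint ranges: [-2.87, 2.87], [-0.86, 2.18], [0.17, 2.46], [-1.51, 4.65], [0.06, 2.69], [-2.65, 2.65]. Speed limits (rad/s): [2.57, 2.57, 3.01, 3.14, 3.14, 3.14].

INTERFACE

Orientations are given as a unit quaternion [w, x, y, z].
In Python, from cell import env, eyes gives the robot as it stands. The module is installed in compiled form; this text tells all that it offers.
- The arm moves only by the shell command python3 -m handwheel 'ROWS' [FORCE]. ROWS is JSON, a list of rows, each a list of 7 numbers: the shift along the tool's x, y, z in units of 0.06 m (1.0 is 0.06 m), then the turn, a rotation vector about the tool's x, y, z in units of pi/4 rad (1.0 is pi/4 rad), then the gripper's target within -1 to 1 (fully open at 1, half-way at 0, shut at -1). In form: [[tx, ty, tz, rx, ry, rz, gripper], ...]. A call has 1 to 12 rows; each row shifts and turns the commanded pose from where the row before left it, along the tool's axes as they then stand; what a row does not reach is not made up. A row lasts 1/8 s, in which the tool goes at most 62.5 mm and 10.7 degrees, less where a joint would pass 70% of its speed; a pose out of reach is approached as far as the arm can. A call with a number of a shift or a turn outside -1 to 1 is refused whole. A call with a gripper value outside its range is refused whole. The fingers move at their own pace and stop on an object; FORCE is the grip in N (left out, the last holds). Time passes only in rows, so rows that do not move let the fingers close. It gives the time, the measured TCP pose, the force, the opening and the grip force at its end, in the units of the state.
- env.observe(): the state, without advancing time (a new reading comes with each control period).
- eyes.snapshot(name): name is "scene" or "top" or "wrist"; returns a dict with "img" (400x640x3 uint8, red, green, blue), "K" (3x3 intrinsics, pixels), "dist" ([k1, k2, p1, p2, k3] as OpenCV has them; the pictures are not rectified), "R" (3x3) and "t" (3): a world point X has camera coordinates R X + t. Camera axes: x right, y down, z forward; pixel columns grow to the right and rows downward; lengths in m; the calibration is good to about 2 mm. A picture is of the moment at which its call begins. There is no depth.
- env.job_done(): hands the job in; it is judged then, once.
The state is a dict: "time": time; "q": joint angles; "joint_velocities": joint speeds; "joint_torque": joint torques, N m; "tcp_pos": TCP position; "tcp_rot": TCP orientation; "wrist_force": force on the tool from outside, world axes, zero at the start; "ft_torque": the same for the moment, N m; "opening": finger opening in m; "gripper_force": force on a finger pad.
Only numpy, scipy, OpenCV 4.12 (cv2) and the standard library are available. Lean on these libraries where they do the work, as an engineer would, in place of code of your own. Each camera call takes 0.05 s, during which the arm holds its last target. There are 200 camera calls.

## Working session

There is one attempt and no reset: what is moved stays moved. The work goes in short steps, Python scripts to look and compute and a shell command to move; the robot and the scene stay as the last step left them, time stands still between calls to the robot, and variables do not carry over. Pictures are saved under pics/ and viewed, at most 10 in all, crops included, and the job is handed in when it is done.

```bash
mkdir -p pics; python3 - <<'E'
from cell import env,eyes
import cv2,pickle
o=env.observe();print(o['time'],o['tcp_pos'],o['tcp_rot'],o['opening'])
d={}
for n in("scene","top"):
    s=eyes.snapshot(n);d[n]=s;cv2.imwrite(f"pics/{n}0.png",s["img"][:,:,::-1]);print(n,s["K"].round(1).tolist(),s["dist"],s["R"].round(3).tolist(),s["t"])
pickle.dump(d,open("d0.pkl","wb"))
E
```

```text
0.0 [0.22121094 0.55741961 0.2301281 ] [-2.44062609e-04  1.87792979e-01  9.82208133e-01 -9.60148358e-04] 0.08516244815823874
scene [[474.1, 0.0, 317.8], [0.0, 474.1, 199.6], [0.0, 0.0, 1.0]] [0.00605469 0.         0.         0.         0.        ] [[0.528, 0.849, -0.021], [0.573, -0.375, -0.729], [-0.626, 0.373, -0.684]] [-0.2745866  -0.24666411  1.72711191]
top [[362.0, 0.0, 318.9], [0.0, 362.0, 199.6], [0.0, 0.0, 1.0]] [-0.01375577  0.          0.          0.          0.        ] [[-0.019, -1.0, -0.02], [-0.994, 0.022, -0.108], [0.108, 0.018, -0.994]] [0.03026931 0.58549021 0.94731465]
```

View pics/top0.png

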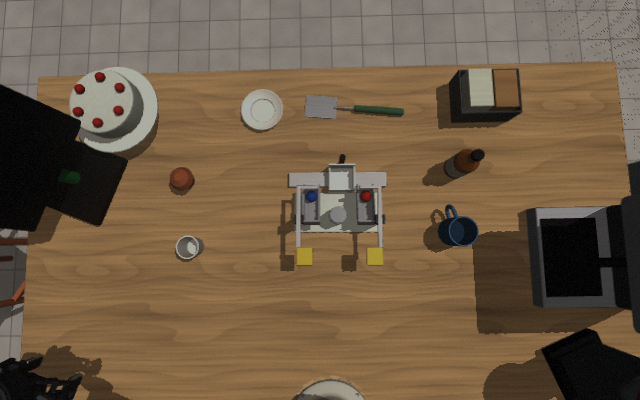

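View pics/scene0.png

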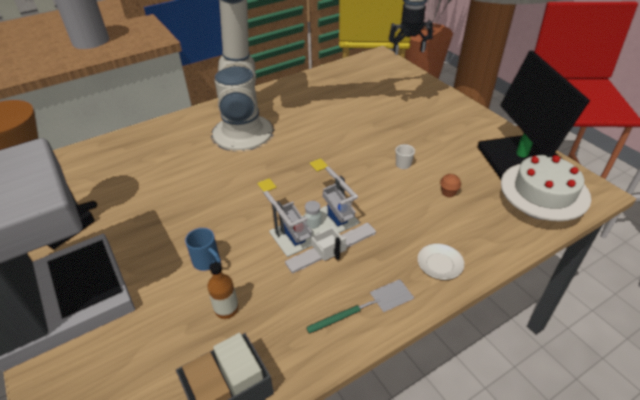

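The top view shows the red ball in the right lane at (367,197) and the blue in the left at (312,197). The pads are at about (305,257) and (375,257), and the post is near (342,158). I'll fit the dispenser pose from the colour blobs.

```bash
cat >h.py <<'E'
import numpy as np,cv2
from scipy.optimize import least_squares
def proj(s,X): return cv2.projectPoints(np.array(X,float).reshape(-1,3),cv2.Rodrigues(s["R"])[0],s["t"],s["K"],s["dist"])[0][:,0]
def ray(s,uv,z):
    p=cv2.undistortPoints(np.array(uv,float).reshape(1,1,2),s["K"],s["dist"])[0,0]
    d=s["R"].T@np.array([*p,1]);c=-s["R"].T@s["t"];return c+d*(z-c[2])/d[2]
def blobs(s,lo,hi,box,amin=15):
    hsv=cv2.cvtColor(s["img"],cv2.COLOR_RGB2HSV);m=cv2.inRange(hsv,lo,hi)
    k=np.zeros_like(m);u0,v0,u1,v1=box;k[v0:v1,u0:u1]=m[v0:v1,u0:u1]
    n,_,st,c=cv2.connectedComponentsWithStats(k);return [(st[i,4],*c[i].round(1)) for i in range(1,n) if st[i,4]>=amin]
E
python3 - <<'E'
from h import *
import pickle
d=pickle.load(open("d0.pkl","rb"));T,S=d["top"],d["scene"]
Y=((22,150,120),(32,255,255))
yt=sorted(blobs(T,*Y,(280,140,400,280)),key=lambda b:b[1]);ys=blobs(S,*Y,(240,150,340,200));print(yt,ys)
print("red",blobs(T,(0,170,80),(6,255,255),(290,140,395,270),6),"blue",blobs(T,(105,150,60),(125,255,255),(290,140,395,270),6),"post",blobs(T,(0,0,0),(180,255,45),(325,145,360,172),4),blobs(S,(0,0,0),(180,255,45),(325,225,355,265),4))
ys=sorted(ys,key=lambda b:b[1])
obs=[(T,yt[0],85),(T,yt[1],-85),(S,ys[0],-85),(S,ys[1],85)]
W=lambda p,x,y,z:[p[0]+np.cos(p[2])*x-np.sin(p[2])*y,p[1]+np.sin(p[2])*x+np.cos(p[2])*y,z]
f=lambda p:np.concatenate([proj(s,W(p,-.11,y/1000,.123))[0]-b[1:] for s,b,y in obs])
r=least_squares(f,[.5,0,0]);print(r.x,r.fun.round(1))
p=r.x;np.save("p.npy",p)
im=cv2.resize(T["img"][130:280,270:410],None,fx=4,fy=4,interpolation=cv2.INTER_CUBIC)
im2=cv2.resize(S["img"][150:285,245:385],None,fx=4,fy=4,interpolation=cv2.INTER_CUBIC)
for (s,i,o) in((T,im,(270,130)),(S,im2,(245,150))):
  for X in((-.11,.085,.123),(-.11,-.085,.123),(.04,.07,.077),(.04,-.07,.077),(.142,0,.09),(.096,0,.016),(.07,.07,.056),(.07,-.07,.056)):
    u=(proj(s,W(p,*X))[0]-o)*4+2;cv2.drawMarker(i,(int(u[0]),int(u[1])),(0,255,0),0,12,1)
cv2.imwrite("pics/f1.png",im[:,:,::-1]);cv2.imwrite("pics/f2.png",im2[:,:,::-1])
for n,b in(("mug",(462,230)),("syrup",(476,156)),("espr",(188,248)),("cupc",(181,179))):print(n,ray(T,b,{"mug":.09,"syrup":.17,"espr":.06,"cupc":.06}[n]).round(3))
E
```

```text
[(np.int32(274), np.float64(304.0), np.float64(255.5)), (np.int32(286), np.float64(374.5), np.float64(255.6))] [(np.int32(131), np.float64(318.2), np.float64(164.4)), (np.int32(141), np.float64(266.5), np.float64(184.6))]
red [(np.int32(58), np.float64(366.1), np.float64(195.6))] blue [(np.int32(68), np.float64(311.4), np.float64(195.9))] post [(np.int32(39), np.float64(341.7), np.float64(158.4))] [(np.int32(70), np.float64(337.1), np.float64(249.0))]
[ 0.54944275 -0.03228477 -0.01900546] [ 0.2  0.   0.3 -0.1 -0.  -0.1  0.4 -0.4]
mug [ 0.495 -0.34   0.09 ]
syrup [ 0.666 -0.353  0.17 ]
espr [0.463 0.362 0.06 ]
cupc [0.646 0.385 0.06 ]
```

View pics/f1.png

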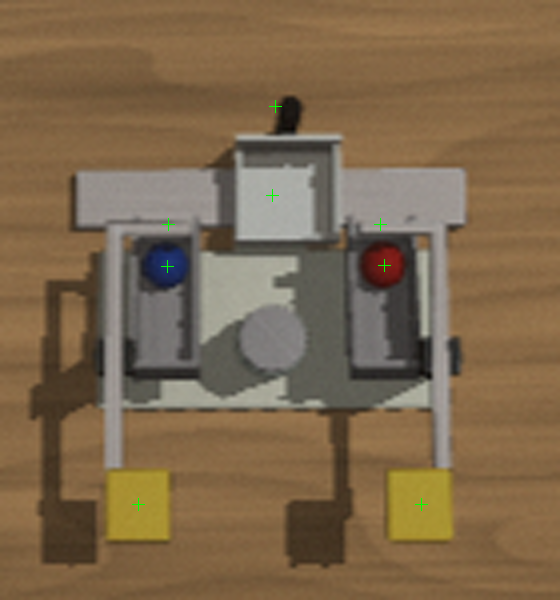

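View pics/f2.png

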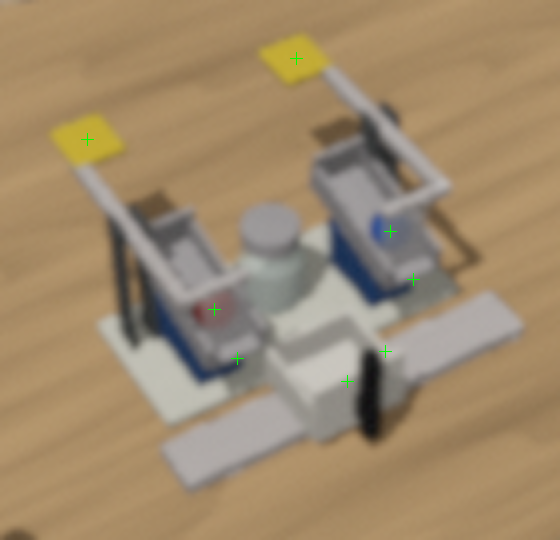

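Both views agree: dispenser at (0.549, -0.032), yaw -0.019, with reprojection error under 0.5 px. The red ball is in the right lane, and the tray sits at about y = -9 mm. I'll square up the tool, shut the fingers and go above the left side of the post.

```bash
cat >w.py <<'E'
from cell import env
import numpy as np
from scipy.spatial.transform import Rotation as R
o=env.observe();p=np.load("p.npy");Z=R.from_euler("z",-p[2])
t=np.array(o["tcp_pos"])-[p[0],p[1],0];q=Z*R.from_quat(np.roll(o["tcp_rot"],-1))
print(o["time"],"tcp disp mm",(Z.apply(t)*1000).round(1),"toolaxes",q.as_matrix().T.round(3).tolist(),"F",np.round(o["wrist_force"],1),"open",round(o["opening"],4))
E
python3 -m handwheel '[[0,0,0,0,0,-0.229,-1],[0,0,0,0,0,-0.229,-1],[-0.5,-0.55,0,0,0,0,-1],[-0.5,-0.55,0,0,0,0,-1],[-0.5,-0.55,0,0,0,0,-1],[-0.5,-0.55,0,0,0,0,-1],[-0.5,-0.55,0,0,0,0,-1],[-0.5,-0.55,0,0,0,0,-1],[-0.5,-0.55,0,0,0,0,-1],[-0.5,-0.55,0,0,0,0,-1]]' 40
python3 -m handwheel '[[-0.5,-0.55,0,0,0,0,-1],[-0.5,-0.55,0,0,0,0,-1],[-0.5,-0.55,0,0,0,0,-1],[-0.5,-0.55,0,0,0,0,-1],[-0.5,-0.55,0,0,0,0,-1],[-0.5,-0.55,0,0,0,0,-1],[-0.5,-0.55,0,0,0,0,-1],[-0.5,-0.55,0,0,0,0,-1],[0,0,0,0,0,0,-1],[0,0,0,0,0,0,-1]]'
python3 w.py
```

```text
time: 1.35
tcp_pos: [0.4572, 0.2881, 0.2308]
tcp_rot: [-0.0, 0.009, 1.0, -0.0]
wrist_force: [-0.4, -0.3, 0.3]
opening: 0.0003
gripper_force: 0.0
time: 2.6
tcp_pos: [0.6914, 0.0214, 0.2306]
tcp_rot: [-0.001, 0.009, 1.0, 0.0]
wrist_force: [-0.5, -0.2, 0.2]
opening: 0.0002
gripper_force: 0.0
2.6 tcp disp mm [140.9  56.4 230.6] toolaxes [[-1.0, -0.001, 0.001], [-0.001, 1.0, 0.0], [-0.001, 0.0, -1.0]] F [-0.5 -0.2  0.2] open 0.0002
```

```bash
python3 -m handwheel '[[0,0,0.5,0,0,0,-1],[0,0,0.5,0,0,0,-1],[0,0,0.5,0,0,0,-1],[0,0,0.5,0,0,0,-1],[0,0,0.5,0,0,0,-1],[0,0,0.21,0,0,0,-1],[0,0,0,0,0,0,-1]]'
python3 -m handwheel '[[0,-0.2,0,0,0,0,-1],[0,-0.2,0,0,0,0,-1],[0,-0.1,0,0,0,0,-1],[0,-0.1,0,0,0,0,-1],[0,-0.1,0,0,0,0,-1],[0,-0.1,0,0,0,0,-1],[0,-0.1,0,0,0,0,-1],[0,-0.1,0,0,0,0,-1],[0,-0.1,0,0,0,0,-1],[0,-0.1,0,0,0,0,-1],[0,-0.1,0,0,0,0,-1],[0,-0.1,0,0,0,0,-1]]'
python3 -m handwheel '[[0,-0.1,0,0,0,0,-1],[0,-0.1,0,0,0,0,-1],[0,0,0,0,0,0,-1],[0,0,0,0,0,0,-1]]'
python3 w.py; python3 - <<'E'
from h import *;from cell import eyes
s=eyes.snapshot("scene");cv2.imwrite("pics/f3.png",cv2.resize(s["img"][150:285,225:385],None,fx=4,fy=4,interpolation=cv2.INTER_CUBIC)[:,:,::-1])
E
```

```text
time: 3.48
tcp_pos: [0.691, 0.022, 0.0683]
tcp_rot: [-0.001, 0.009, 1.0, 0.0]
wrist_force: [0.1, 0.1, -0.1]
opening: -0.0001
gripper_force: 0.0
time: 4.97
tcp_pos: [0.6902, -0.0633, 0.0687]
tcp_rot: [0.0, 0.009, 1.0, 0.0]
wrist_force: [-0.3, 0.5, -0.0]
opening: -0.0
gripper_force: 0.6
time: 5.48
tcp_pos: [0.69, -0.0751, 0.0687]
tcp_rot: [-0.0, 0.009, 1.0, -0.0]
wrist_force: [-0.0, -0.7, -0.3]
opening: -0.0001
gripper_force: 0.0
5.475 tcp disp mm [141.3 -40.1  68.7] toolaxes [[-1.0, -0.001, 0.0], [-0.001, 1.0, -0.0], [-0.0, -0.0, -1.0]] F [-0.  -0.7 -0.3] open -0.0001
```

View pics/f3.png

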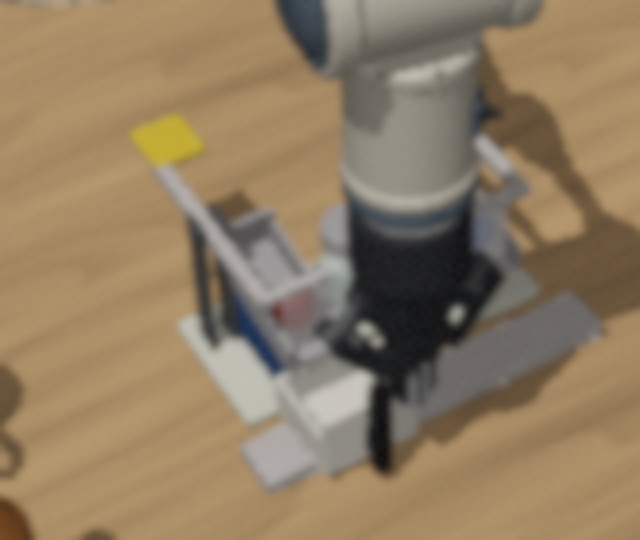

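The picture shows the tray pushed right, with the post's lower end near full-image pixel (320,263). Now I'll convert that to tray y.

```bash
python3 - <<'E'
from h import *;import pickle
S=pickle.load(open("d0.pkl","rb"))["scene"];p=np.load("p.npy")
W=lambda x,y,z:[p[0]+np.cos(p[2])*x-np.sin(p[2])*y,p[1]+np.sin(p[2])*x+np.cos(p[2])*y,z]
for y in(-.009,-.05,-.06,-.065,-.07,-.075):print(y,[(((proj(S,W(.142,y,z))[0]-(225,150))*4).round()).tolist() for z in(.02,.045,.065)])
E
```

```text
-0.009 [[451.0, 425.0], [451.0, 401.0], [451.0, 381.0]]
-0.05 [[398.0, 451.0], [398.0, 426.0], [397.0, 406.0]]
-0.06 [[385.0, 457.0], [385.0, 433.0], [384.0, 412.0]]
-0.065 [[379.0, 460.0], [378.0, 436.0], [377.0, 416.0]]
-0.07 [[372.0, 463.0], [371.0, 439.0], [371.0, 419.0]]
-0.075 [[366.0, 467.0], [365.0, 442.0], [364.0, 422.0]]
```

Tray at about -63 mm, which matches finger plus post radius (-62.6). I'll push 7 mm more, back off, rise and go above the right pad.

```bash
python3 -m handwheel '[[0,-0.06,0,0,0,0,-1],[0,-0.06,0,0,0,0,-1],[0,0,0,0,0,0,-1],[0,0,0,0,0,0,-1],[0,0.2,0,0,0,0,-1],[0,0.1,0,0,0,0,-1],[0,0,-0.5,0,0,0,-1],[0,0,-0.7,0,0,0,-1],[0,0,-0.7,0,0,0,-1],[0,0,-0.5,0,0,0,-1],[0,0,0,0,0,0,-1]]'
python3 -m handwheel '[[0.6,-0.12,0,0,0,0,-1],[0.6,-0.12,0,0,0,0,-1],[0.6,-0.12,0,0,0,0,-1],[0.6,-0.12,0,0,0,0,-1],[0.6,-0.12,0,0,0,0,-1],[0.6,-0.12,0,0,0,0,-1],[0.58,-0.12,0,0,0,0,-1],[0,-0.06,0,0,0,0,-1],[0,0,0,0,0,0,-1],[0,0,0,0,0,0,-1]]'
python3 w.py; python3 - <<'E'
from h import *;from cell import eyes
p=np.load("p.npy")
W=lambda x,y,z:[p[0]+np.cos(p[2])*x-np.sin(p[2])*y,p[1]+np.sin(p[2])*x+np.cos(p[2])*y,z]
s=eyes.snapshot("scene");i=cv2.resize(s["img"][150:285,225:385],None,fx=4,fy=4,interpolation=cv2.INTER_CUBIC)
for X in((.142,-.07,.09),(.096,-.07,.016),(-.11,-.085,.123)):
    u=(proj(s,W(*X))[0]-(225,150))*4+2;cv2.drawMarker(i,(int(u[0]),int(u[1])),(0,255,0),0,12,1)
cv2.imwrite("pics/f4.png",i[:,:,::-1])
E
```

```text
time: 6.9
tcp_pos: [0.6913, -0.0636, 0.2169]
tcp_rot: [0.003, 0.009, 1.0, -0.0]
wrist_force: [-0.2, -0.2, -0.2]
opening: -0.0
gripper_force: 0.0
time: 8.15
tcp_pos: [0.439, -0.1133, 0.212]
tcp_rot: [-0.0, 0.009, 1.0, 0.0]
wrist_force: [-0.8, -0.0, -0.4]
opening: 0.0002
gripper_force: 0.0
8.15 tcp disp mm [-108.9  -83.1  212. ] toolaxes [[-1.0, -0.001, 0.001], [-0.001, 1.0, 0.001], [-0.001, 0.001, -1.0]] F [-0.8 -0.  -0.4] open 0.0002
```

View pics/f4.png

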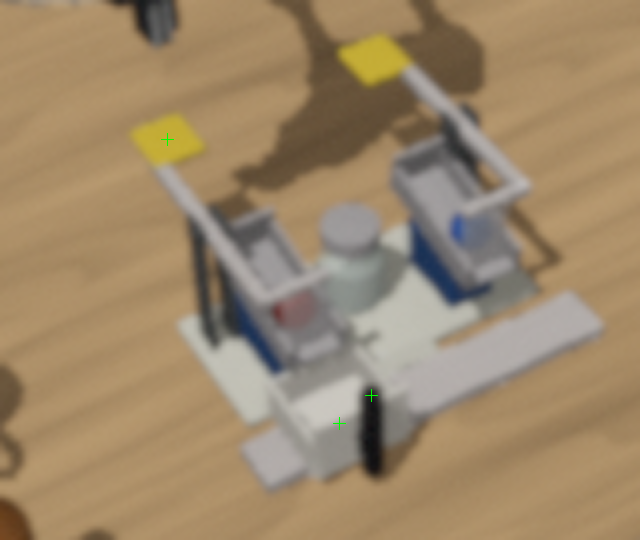

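The post top and tray floor sit on the predicted -70 mm marks, and the red ball is still behind its gate. Pressing the pad.

```bash
python3 -m handwheel '[[0,0,0.5,0,0,0,-1],[0,0,0.5,0,0,0,-1],[0,0,0.3,0,0,0,-1],[0,0,0.2,0,0,0,-1],[0,0,0.2,0,0,0,-1],[0,0,0.2,0,0,0,-1],[0,0,0.15,0,0,0,-1],[0,0,0.09,0,0,0,-1],[0,0,0,0,0,0,-1],[0,0,0,0,0,0,-1],[0,0,0,0,0,0,-1],[0,0,0,0,0,0,-1]]'
python3 -m handwheel '[[0,0,0,0,0,0,-1],[0,0,0,0,0,0,-1],[0,0,0,0,0,0,-1],[0,0,0,0,0,0,-1]]'
python3 w.py; python3 - <<'E'
from h import *;from cell import eyes
s=eyes.snapshot("scene");cv2.imwrite("pics/f5.png",cv2.resize(s["img"][150:285,225:385],None,fx=4,fy=4,interpolation=cv2.INTER_CUBIC)[:,:,::-1])
E
```

```text
time: 9.7
tcp_pos: [0.4382, -0.1136, 0.0843]
tcp_rot: [-0.0, 0.009, 1.0, -0.0]
wrist_force: [-1.8, -0.2, 3.9]
opening: -0.0003
gripper_force: 1.9
time: 10.2
tcp_pos: [0.4383, -0.1136, 0.0842]
tcp_rot: [-0.0, 0.009, 1.0, -0.0]
wrist_force: [-1.5, -2.0, 3.4]
opening: -0.0003
gripper_force: 1.9
10.2 tcp disp mm [-109.6  -83.4   84.2] toolaxes [[-1.0, -0.001, 0.0], [-0.001, 1.0, -0.0], [-0.0, -0.0, -1.0]] F [-1.5 -2.   3.4] open -0.0003
```

View pics/f5.png

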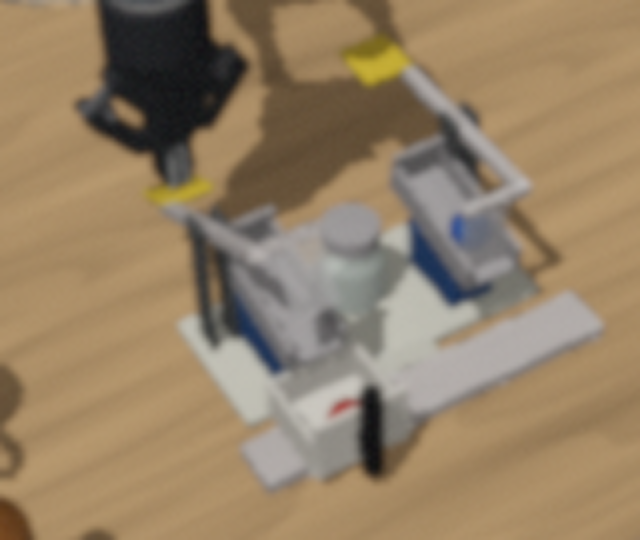

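The red ball is in the tray at (345,405) in the crop, and the blue one hasn't moved. Releasing the lever and backing up.

```bash
python3 -m handwheel '[[0,0,-0.15,0,0,0,-1],[0,0,-0.2,0,0,0,-1],[0,0,-0.2,0,0,0,-1],[0,0,-0.2,0,0,0,-1],[0,0,-0.4,0,0,0,-1],[0,0,-0.5,0,0,0,-1],[0,0,-0.5,0,0,0,-1],[0,0,0,0,0,0,-1],[0,0,0,0,0,0,-1],[0,0,0,0,0,0,-1],[0,0,0,0,0,0,-1],[0,0,0,0,0,0,-1]]'
python3 w.py; python3 - <<'E'
from h import *;from cell import eyes
s=eyes.snapshot("scene");cv2.imwrite("pics/f6.png",cv2.resize(s["img"][150:285,225:385],None,fx=4,fy=4,interpolation=cv2.INTER_CUBIC)[:,:,::-1])
E
```

```text
time: 11.75
tcp_pos: [0.4383, -0.1135, 0.2128]
tcp_rot: [-0.0, 0.009, 1.0, 0.0]
wrist_force: [0.0, 0.1, 0.6]
opening: -0.0002
gripper_force: 0.0
11.75 tcp disp mm [-109.6  -83.3  212.8] toolaxes [[-1.0, -0.001, 0.001], [-0.001, 1.0, 0.0], [-0.001, 0.0, -1.0]] F [0.  0.1 0.6] open -0.0002
```

View pics/f6.png

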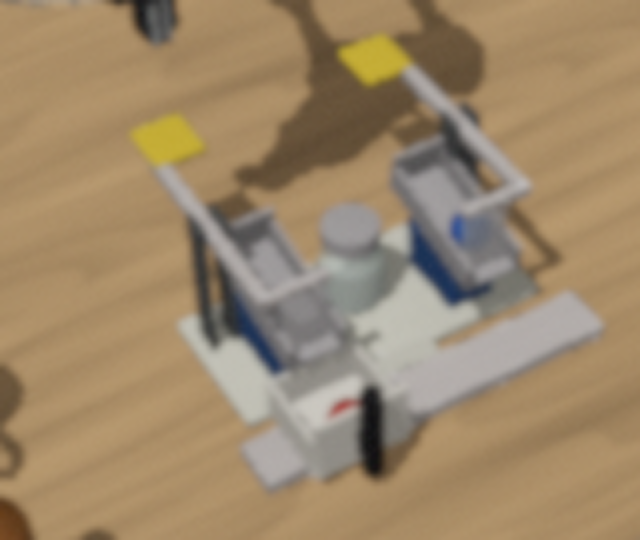

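The lever is back up (pad at (167,140) as before), the red ball lies in the tray, and the blue ball is in its lane.

```bash
python3 -c "
from cell import env
print(env.job_done())"
```

```text
the job is handed in; nothing more can be done
None
```

The job is handed in, though no verdict came back: the last picture shows the red ball resting in the tray under the right lane, both levers up and the blue ball still in its lane.

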